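# Clamp a spare slicer blade in the sloping blade stand

### The arm

A 6-joint arm with a two-finger parallel gripper is mounted at the origin on a cart in front of the work surface, level with it; the furniture and walls round the work are solid. World frame = base frame: x ahead of the robot, y to its left, z up, the work surface at z = 0. Lengths are in mm, angles in rad, forces in N, time in s.
With the tool pointing down it reaches from about 350 to 975 mm from the base axis. Payload 7.1 kg.
Tool frame: the origin (TCP) lies on the centre line of the jaws, within the pads' length; the fingertips stand 17 mm ahead of it and the grasp point (between the pads) lies 2 mm behind it; z points along the fingers, y is the line along which they close (so a half turn about z gives the same grasp; the last joint's range is limited). The gripper opens to 88 mm and grips with 3 to 60 N. Pads are 20 mm wide; open, the fingers measure 115 mm over their backs; the gripper's body (75 mm by 178 mm) begins 61 mm behind the grasp point.
Start: joints at [1.298, 0.423, 1.63, -0, 1.089, -0.019], TCP at [156.896, 604.97, 239.675] pointing down, gripper open.
Joint ranges: [-3, 3], [-0.9, 2.11], [0.09, 2.58], [-1.31, 4.45], [0.11, 2.69], [-2.54, 2.54]. Speed limits (rad/s): [2.39, 2.39, 3.01, 3.14, 3.14, 3.14].

### API

Orientations are given as [roll, pitch, yaw] about the fixed x, y, z axes, in that order (R = Rz(yaw) Ry(pitch) Rx(roll)).
In Python, from cell import arm, monitor, optics, job, models gives the robot as it stands. Calls block until the motion is done:
- arm.move_ptp(position, orientation): joint-space move of the TCP to a pose.
- arm.move_l(position, rotation=None, rate=150, force_limit=None): straight line of the TCP; rotation=None keeps the orientation; rate is the mean speed in mm/s. With force_limit (N) it stops when the force on the tool has changed by that much, and returns True; else False.
- arm.move_j(angles): joint-space move.
- arm.command_gripper(opening, force=None): opening from 0.0 (shut) to 1.0 (fully open); force is the grip in N (None keeps the last); returns when the fingers have stopped.
- arm.hold(seconds).
- arm.inverse_kinematics(position, orientation): joint angles nearest the present ones, or None.
- monitor.observe(): the state.
- optics.capture(name): name is "scene" or "top" or "wrist"; returns a dict with "image" (400x640x3 uint8, blue, green, red), "depth" (400x640 float32, mm along the optical axis (not along the pixel's ray), 0 where there is no reading), "intrinsics" (3x3 intrinsics, pixels), "dist" ([k1, k2, p1, p2, k3] as OpenCV has them; the pictures are not rectified), "origin" and "orientation" of the camera in the world; the wrist camera has in their place "tool_from_camera" (4x4, takes a point from camera to tool coordinates, whose origin is the TCP and whose axes are the flange's). Camera axes: x right, y down, z forward; pixel columns grow to the right and rows downward; lengths in mm; the calibration is good to about 2 mm. A picture is of the moment at which its call begins: read the wrist's pose just before it.
A pose or a line that the arm cannot do raises arm.PlanningError and nothing moves.
- job.finish_job(): hands the job in; it is judged then, once.
Trained networks look in the newest picture that a camera, given by its name, has taken for a name from the list of things; names that differ only in an ending like _2 or _b are one class to them, and where a whole thing is asked for, a point or a joint stands for the part that bears it (a point fixed in the world has none). Each returns a list of dicts, best first, with "conf" (0 to 1); they miss things now and then, are a little off and sometimes report something else, mostly with a low value. They report only what shows in the picture. A call takes as long as a camera call.
- models.search_frame(target, camera): "bbox" ([left, top, right, bottom] in pixels, round what is visible of it).
- models.trace(target, camera): "region" (400x640 bool, what is visible of it) and "bbox" ([left, top, right, bottom] in pixels, round what is visible of it).
- models.mark_of(target, camera): "position" ([row, column] in pixels: a listed point, or the origin of a listed thing).
The state is a dict: "time": time; "q": joint angles; "joint_velocities": joint speeds; "tau": joint torques, N m; "tool_pos": TCP position; "tool_rot": TCP orientation; "contact_force": force on the tool from outside, world axes, zero at the start; "torque": the same for the moment, N m; "opening": opening from 0.0 (shut) to 1.0 (fully open); "finger_force": force on a finger pad.
Only numpy, scipy, OpenCV 4.12 (cv2) and the standard library are available. Lean on these libraries where they do the work, as an engineer would, in place of code of your own. Each camera call takes 0.05 s, during which the arm holds its last target. There are 200 camera calls.

### The job

Lay the spare slicer blade, same face up as it lies now, flat into the slot across the two white blocks of the sloping blade stand, then swing the handle of the stand's toggle clamp down until it is fully shut, with its rubber foot holding the blade ready for its edge to be checked. Leave the other things on the table where they lie.

Things in the scene. Friction and masses are not known exactly. Their poses are not given: they have to be found in the camera images.
- spare_blade_0: Spare slicer blade: straight flat bar of plain steel, 22 wide (x) x 190 long (y) x 8.5 mm thick (z), 50 g. Origin: centre of its underside; z up through its thickness. It lies flat on the table to the left of the stand, pointing roughly away from the robot. The spanner beside it is shorter (163 mm), with a ring at one end and an open jaw at the other.
- blade_nest: Sloping bed of the fixed blade stand, rising away from the robot at 30 deg (mm). Origin: centre of the slot floor, 85 mm above the table. x up the slope, y along the slot (left at yaw 0), z square to the bed. Slot 28 (x) x 200 (y) x 6 deep in two white blocks (y 48..108 and -108..-48, x -30..30, closed outer ends). Between them, room for fingers down to z = -8. Bed x -105..38, y +-113.
- clamp_arm: Hold-down arm of the steel toggle clamp, in the plane y = -75 mm of the nest frame, clamp 29 mm wide in y. Origin: its pivot, at nest (-52, -75, 20) mm. Shut, it reaches 52 mm up the slope and its round rubber foot (15 mm across) presses on the blade; open, it stands 65 to 73 deg up, clear of the slot. It is driven by the handle through a link.
- handle_grip (a point): Middle of the handle's black rubber grip bar: 18 wide (nest y), 14 thick, 68 long; the tip is 22 mm beyond this point (x axis: along the handle, from tip to root). It moves in the plane nest y = -75; joint value: nest x, z in mm: 3.1: -49, 105; 2.5: -82, 113; 2: -107, 110; 1.5: -126, 103; 1: -138, 91; 0.5: -146, 73; 0.25: -148, 60; 0: -150, 42.
- clamp_handle (a joint): Angle between clamp handle (standing up when open, lying down the slope towards the robot when shut) and hold-down arm, rad: 0 = fully shut (at its stop, dead centre; then it lies along the slope), 2.8 to 3.1 = open as found. It stays where it is left (friction): 3 to 6 N at the grip swing it, also at the end when the foot meets the blade.
- spanner_13: Combination spanner, 25 x 163 x 9 mm, beside the blade. Bystander. Origin: centre of its underside; y along it.
- hex_key: Black L-shaped hex key, 38 x 90 x 7 mm, in front of the stand. Bystander. Origin: centre of its underside.
- wing_nut_0: Wing nut, 17 x 43 x 20 mm, right of the stand. Bystander. Origin: centre of its underside.
- wing_nut_1: Wing nut, 17 x 43 x 20 mm, in front of the stand. Bystander. Origin: centre of its underside.
- tally_counter: Round hand tally counter, 54 x 50 x 20 mm, behind blade and spanner. Bystander. Origin: centre of its underside.

How it is judged:
By the outcome, as a careful person would: the job done as asked, in the order asked, and still so for the second after the job is handed in, with the robot touching nothing.
It also fails if it takes over 64 s, if anything falls off the work surface, if the arm or the gripper's body presses on something with over 40 N, if the wrist force passes 120 N, or if a joint passes its speed limit or range.

## Working session

There is one attempt and no reset: what is moved stays moved. The work goes in short steps, each a Python script; the robot and the scene stay as the last script left them, time stands still between calls to the robot, and variables do not carry over. Pictures are saved under pics/ and viewed, at most 10 in all, crops included, and the job is handed in when it is done.

```bash
ls; mkdir -p pics
cat > h.py <<'E'
import numpy as np, cv2
from scipy.spatial.transform import Rotation as Rn
from cell import arm, monitor, optics, job, models
def rot(o): 
    o=np.asarray(o,float)
    return o if o.shape==(3,3) else (Rn.from_euler('xyz',o).as_matrix() if o.size==3 else Rn.from_quat(o).as_matrix())
def cap(name):
    s=monitor.observe(); c=optics.capture(name)
    if name=='wrist':
        T=np.eye(4);T[:3,:3]=rot(s['tool_rot']);T[:3,3]=s['tool_pos'];T=T@np.array(c['tool_from_camera'])
    else:
        T=np.eye(4);T[:3,:3]=rot(c['orientation']);T[:3,3]=c['origin']
    c['T']=T; return c
def rays(c,uv):
    p=cv2.undistortPoints(np.asarray(uv,float).reshape(-1,1,2),np.array(c['intrinsics']),np.array(c['dist'],float))[:,0]
    return np.c_[p,np.ones(len(p))]
def pts(c,uv):  # from depth
    uv=np.asarray(uv,float).reshape(-1,2); r=rays(c,uv); d=c['depth'][uv[:,1].astype(int),uv[:,0].astype(int)]
    k=d>0; return (r[k]*d[k,None])@c['T'][:3,:3].T+c['T'][:3,3]
def plane(c,uv,z):
    r=rays(c,uv)@c['T'][:3,:3].T; o=c['T'][:3,3]; return o+r*((z-o[2])/r[:,2])[:,None]
def maskuv(m):
    v,u=np.nonzero(m); return np.c_[u,v]
E
python3 - <<'E'
from h import *
s=monitor.observe();print({k:s[k] for k in('time','tool_pos','tool_rot','opening')})
ims=[]
for n in('scene','top'):
    c=cap(n);ims.append(c['image']);print(n,c['T'].round(3).tolist(),c['orientation'])
    for t in('spare_blade_0','blade_nest','clamp_handle','spanner_13'):
        for r in models.trace(t,n)[:2]:
            p=pts(c,maskuv(r['region']));print(t,round(r['conf'],2),r['bbox'],len(p),np.median(p,0).round(1) if len(p) else '')
    for t in('handle_grip','blade_nest','spare_blade_0'):
        for r in models.mark_of(t,n)[:1]:print('mark',t,r)
cv2.imwrite('pics/a.png',ims[0]);cv2.imwrite('pics/b.png',ims[1])
E
```

```text
pics
{'time': 0.0, 'tool_pos': array([156.75008765, 604.47247234, 238.93352048]), 'tool_rot': array([-3.14007144e+00, -5.64035175e-05,  2.88778828e+00]), 'opening': 1.0021942606758423}
scene [[0.893, -0.193, 0.406, 47.989], [-0.449, -0.374, 0.811, -968.18], [-0.004, -0.907, -0.421, 618.691], [0.0, 0.0, 0.0, 1.0]] [-2.00542896  0.00435931 -0.4659682 ]
spare_blade_0 0.8 [258.2, 195.0, 298.0, 222.9] 328 [498.1 196.6   9.6]
spare_blade_0 0.19 [260.4, 228.9, 268.2, 229.0] 19 [414.2  94.2   8.2]
blade_nest 0.89 [328.2, 195.3, 399.5, 270.1] 2018 [ 557.  -201.6   84.5]
clamp_handle 0.68 [336.1, 208.4, 354.6, 252.7] 388 [ 496.  -200.4  112.6]
mark handle_grip {'position': [215.8, 338.4], 'conf': 0.53}
mark blade_nest {'position': [222.3, 370.1], 'conf': 0.56}
mark spare_blade_0 {'position': [206.6, 275.6], 'conf': 0.52}
top [[0.011, -0.98, 0.2, 353.619], [-1.0, -0.01, 0.002, 34.514], [0.0, -0.2, -0.98, 1052.279], [0.0, 0.0, 0.0, 1.0]] [-2.94038708e+00 -1.48542519e-04 -1.56023725e+00]
spare_blade_0 0.86 [222.4, 212.3, 297.5, 228.6] 685 [501.9 189.2   7.6]
blade_nest 0.6 [344.1, 156.7, 435.9, 222.7] 1588 [ 590.6 -190.9   85.1]
clamp_handle 0.45 [406.9, 208.5, 425.0, 226.9] 153 [ 498.2 -189.5  137.1]
spanner_13 0.83 [183.2, 198.3, 243.1, 216.8] 253 [535.9 319.2   6.6]
mark handle_grip {'position': [217.9, 420.2], 'conf': 0.72}
mark spare_blade_0 {'position': [219.8, 258.7], 'conf': 0.87}
```

View pics/b.png

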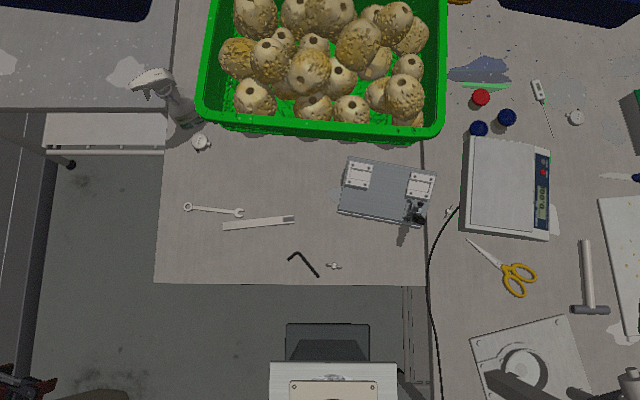

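View pics/a.png

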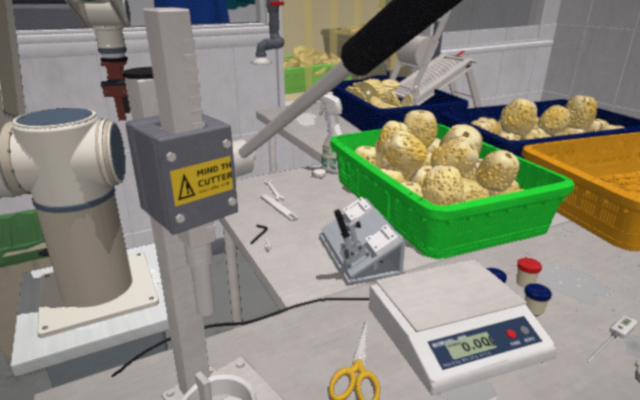

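Run:
```python
from h import *
for y in (np.pi/2,-np.pi/2):
    for p in ([500,190,300],[560,-140,350]):
        q=arm.inverse_kinematics(p,[np.pi,0,y]); print(y,p,None if q is None else np.round(q,2))
arm.move_ptp([480,190,330],[np.pi,0,np.pi/2])
c=cap('wrist');print(np.round(c['tool_from_camera'],2).tolist(),c['intrinsics'])
r=models.trace('spare_blade_0','wrist')
for k in r[:2]:
    p=pts(c,maskuv(k['region']));print(k['conf'],k['bbox'],len(p),np.median(p,0).round(1))
cv2.imwrite('pics/c.png',c['image'])
import pickle;pickle.dump((c,r),open('c.pkl','wb'))
arm.move_ptp([500,-140,400],[np.pi,0,np.pi/2])
c=cap('wrist');r={}
for t in('blade_nest','clamp_arm','clamp_handle'):
  r[t]=models.trace(t,'wrist')
  for k in r[t][:2]:
    p=pts(c,maskuv(k['region']));print(t,k['conf'],k['bbox'],len(p),np.median(p,0).round(1))
for t in('blade_nest','handle_grip'):print(models.mark_of(t,'wrist')[:1])
cv2.imwrite('pics/d.png',c['image']);pickle.dump((c,r),open('d.pkl','wb'))
print(monitor.observe()['time'])
```

```text
1.5707963267948966 [500, 190, 300] [ 0.34  0.22  1.77 -0.    1.15  0.34]
1.5707963267948966 [560, -140, 350] [-0.27  0.24  1.62  0.    1.27 -0.27]
-1.5707963267948966 [500, 190, 300] None
-1.5707963267948966 [560, -140, 350] None
[[-0.0, -0.97, -0.25, 67.37], [1.0, -0.0, 0.0, -0.2], [-0.0, -0.25, 0.97, -146.06], [0.0, 0.0, 0.0, 1.0]] [[360.31012106   0.         322.25952331]
 [  0.         360.31012106 205.20007247]
 [  0.           0.           1.        ]]
0.57 [324.0, 83.2, 351.7, 227.4] 2456 [500.9 206.4   9.5]
blade_nest 0.92 [300.1, 78.2, 447.0, 253.8] 6424 [ 590.5 -188.3   87. ]
clamp_arm 0.86 [300.2, 198.1, 351.7, 233.6] 1067 [ 506.9 -193.9  133.8]
clamp_handle 0.67 [302.3, 194.7, 336.7, 234.0] 637 [ 495.2 -188.9  146.2]
[]
[{'position': [222.9, 307.7], 'conf': 0.8}]
4.4
```

Run:
```python
import cv2,numpy as np
a=cv2.imread('pics/c.png');b=cv2.imread('pics/d.png')
cv2.imwrite('pics/cd.png',np.hstack([cv2.resize(a[40:300,200:450],None,fx=1.6,fy=1.6),cv2.resize(b[40:300,250:480],None,fx=1.6,fy=1.6)]))
```

```text
(no output)
```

View pics/cd.png

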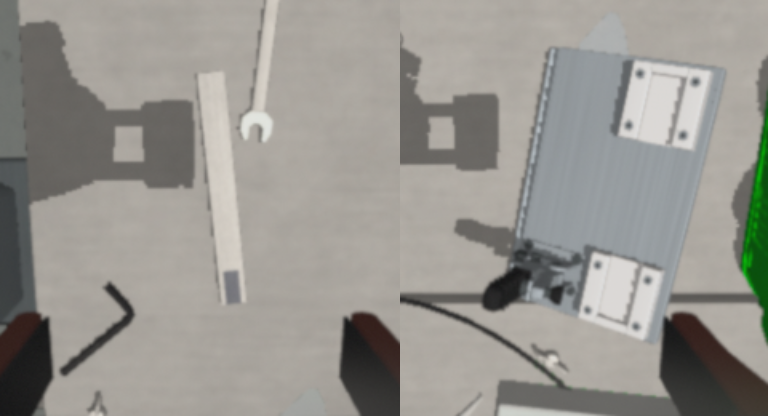

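```bash
cat > meas.py <<'E'
from h import *
import pickle
def blade(c,m,z=8.5):
    cs,_=cv2.findContours(m.astype(np.uint8),cv2.RETR_EXTERNAL,cv2.CHAIN_APPROX_NONE)
    k=max(cs,key=cv2.contourArea)[:,0]
    P=plane(c,k,z)[:,:2]; (cx,cy),(w,h),_=r=cv2.minAreaRect(P.astype(np.float32))
    B=cv2.boxPoints(r); e=B[1]-B[0] if np.linalg.norm(B[1]-B[0])>np.linalg.norm(B[2]-B[1]) else B[2]-B[1]
    if e[1]<0:e=-e
    return np.array([cx,cy]),np.arctan2(-e[0],e[1]),w,h
S,C=np.sin(np.pi/6),np.cos(np.pi/6)
def nest(c,m,thr=25,val=150):
    hsv=cv2.cvtColor(c['image'],cv2.COLOR_BGR2HSV)
    w=(m&(hsv[...,2]>val)).astype(np.uint8)
    w=cv2.morphologyEx(w,cv2.MORPH_OPEN,np.ones((3,3)))
    w=cv2.morphologyEx(w,cv2.MORPH_CLOSE,np.ones((7,7)))
    n,l,st,_=cv2.connectedComponentsWithStats(w)
    ids=sorted(range(1,n),key=lambda i:-st[i,4])[:2]; print('areas',[st[i].tolist() for i in ids])
    uv=np.vstack([maskuv(l==i) for i in ids]);P=pts(c,uv)
    # plane with robust fit
    A=np.c_[P[:,:2],np.ones(len(P))];k=np.ones(len(P),bool)
    for _ in range(5):
        s=np.linalg.lstsq(A[k],P[k,2],rcond=None)[0];res=P[:,2]-A@s;k=abs(res)<max(3,2*np.median(abs(res)))
    nn=np.array([-s[0],-s[1],1]);nn/=np.linalg.norm(nn)
    print('plane normal',nn.round(3),'tilt',np.degrees(np.arccos(nn[2])).round(1),'rms',res[k].std().round(2))
    cen=[]
    for i in ids:
        cs,_=cv2.findContours((l==i).astype(np.uint8),cv2.RETR_EXTERNAL,cv2.CHAIN_APPROX_NONE)
        h=max(cs,key=cv2.contourArea)[:,0]
        r=rays(c,h)@c['T'][:3,:3].T;o=c['T'][:3,3]
        t=(s[2]+s[0]*o[0]+s[1]*o[1]-o[2])/(r[:,2]-s[0]*r[:,0]-s[1]*r[:,1])
        Q=o+r*t[:,None]
        ex=np.cross([0,1,0],nn);ex/=np.linalg.norm(ex);ey=np.cross(nn,ex)
        R=cv2.minAreaRect(np.c_[Q@ex,Q@ey].astype(np.float32));print('rect',np.round(R[1],1),round(R[2],1))
        cen.append(ex*R[0][0]+ey*R[0][1]+nn*(Q@nn).mean())
    cen.sort(key=lambda p:-p[1]); d=cen[0]-cen[1]; mid=(cen[0]+cen[1])/2
    yaw=np.arctan2(-d[0],d[1]); print('mid',mid.round(1),'dist',np.linalg.norm(d).round(1),'yaw',yaw.round(4),'yaw(normal)',np.arctan2(-nn[1],-nn[0]).round(4),'origin',(mid-6*nn).round(1))
E
python3 - <<'E'
from meas import *
c,r=pickle.load(open('c.pkl','rb'));print('wrist',blade(c,r[0]['region']))
p=pts(c,maskuv(r[0]['region']));print(np.percentile(p[:,2],[10,50,90]).round(1))
c,r=pickle.load(open('d.pkl','rb'))
for v in(150,170,185):nest(c,r['blade_nest'][0]['region'],val=v)
c=cap('top');m=models.trace('spare_blade_0','top')[0]['region'];print('top',blade(c,m));nest(c,models.trace('blade_nest','top')[0]['region'],val=170)
E
```

```text
wrist (array([501.74282837, 199.65194702]), np.float32(0.11696832), 23.634422302246094, 189.41372680664062)
[ 8.4  9.5 10.7]
areas [[387, 77, 59, 57, 2476], [353, 198, 62, 54, 2137]]
plane normal [-0.482  0.088  0.872] tilt 29.3 rms 3.63
rect [60.6 63.1] 80.3
rect [62.6 82.7] 79.4
mid [ 595.3 -136.1   87.2] dist 156.1 yaw -0.2392 yaw(normal) -0.1799 origin [ 598.2 -136.6   82. ]
areas [[387, 78, 58, 56, 2440], [362, 198, 53, 54, 1994]]
plane normal [-0.484  0.088  0.871] tilt 29.4 rms 3.63
rect [59.8 62.5] 80.6
rect [62.1 62.3] 79.4
mid [ 599.7 -137.2   89.7] dist 156.2 yaw -0.1828 yaw(normal) -0.1801 origin [ 602.6 -137.7   84.5]
areas [[387, 78, 58, 55, 2365], [362, 199, 52, 53, 1938]]
plane normal [-0.485  0.088  0.87 ] tilt 29.6 rms 3.64
rect [59.5 61. ] 80.7
rect [61.2 61.4] 80.9
mid [ 599.6 -137.3   89.7] dist 156.3 yaw -0.179 yaw(normal) -0.1802 origin [ 602.5 -137.9   84.5]
top (array([501.57025146, 196.96279907]), np.float32(0.09658395), 25.080028533935547, 186.39947509765625)
areas []Traceback (most recent call last):
  File "<stdin>", line 6, in <module>
  File "meas.py", line 18, in nest
    uv=np.vstack([maskuv(l==i) for i in ids]);P=pts(c,uv)
    return _nx.concatenate(arrs, 0, dtype=dtype, casting=casting)
           ~~~~~~~~~~~~~~~^^^^^^^^^^^^^^^^^^^^^^^^^^^^^^^^^^^^^^^
ValueError: need at least one array to concatenate
```

```bash
cat >> h.py <<'E'
def Rnest(yaw): return Rn.from_euler('z',yaw).as_matrix()@Rn.from_euler('y',-30,degrees=True).as_matrix()
# tool axes in nest frame: y=+nest x, z=-nest z  => x = y×z = nest y
TN=np.array([[0,1,0],[1,0,0],[0,0,-1.]])
def npose(O,yaw,p,tilt=0): # tilt: tool 'up' axis leans by tilt deg towards nest +x
    R=Rnest(yaw); t=Rn.from_euler('y',tilt,degrees=True).as_matrix()
    return np.asarray(O)+R@np.asarray(p,float), Rn.from_matrix(R@t@TN).as_euler('xyz')
E
python3 - <<'E'
from meas import *
arm.move_ptp(*npose([601.5,-137.5,86],-.18,[0,30,260]))
c=cap('wrist');r=models.trace('blade_nest','wrist');print(r[0]['conf'],r[0]['bbox'])
cv2.imwrite('pics/e.png',c['image']);pickle.dump((c,r),open('e.pkl','wb'))
m=r[0]['region']
for v in(170,190):nest(c,m,val=v)
p=(pts(c,maskuv(m))-[601.5,-137.5,86])@Rnest(-.18)
print(np.histogram(p[(abs(p[:,0])<28)&(abs(p[:,1])<105)][:,2],bins=np.arange(-14,14,1)))
for n,s in(('hi',abs(p[:,0])>17),('lo',abs(p[:,0])<11)):
    for sg in(1,-1):
        k=s&(abs(p[:,0])<27)&(sg*p[:,1]>52)&(sg*p[:,1]<98);print(n,sg,k.sum(),np.median(p[k,2]).round(2))
print([x['position'] for x in models.mark_of('handle_grip','wrist')[:1]])
arm.move_ptp([502,160,150],[np.pi,0,np.pi/2+.11])
c=cap('wrist');r=models.trace('spare_blade_0','wrist');print(r[0]['bbox'],blade(c,r[0]['region']))
p=pts(c,maskuv(r[0]['region']));print(np.percentile(p[:,2],[10,50,90]).round(1),monitor.observe()['time'])
cv2.imwrite('pics/f.png',c['image'])
E
```

```text
0.84 [236.8, 105.8, 346.9, 301.8]
areas [[293, 104, 55, 56, 3000], [295, 240, 50, 47, 2225]]
plane normal [-0.479  0.087  0.874] tilt 29.1 rms 3.52
rect [59.8 59.6] 80.9
rect [60.9 58.5] 81.9
mid [ 598.9 -137.    89.5] dist 155.7 yaw -0.1823 yaw(normal) -0.1797 origin [ 601.8 -137.5   84.3]
areas [[293, 105, 55, 54, 2857], [296, 240, 49, 47, 2086]]
plane normal [-0.481  0.088  0.872] tilt 29.3 rms 3.55
rect [57.6 58.8] 80.9
rect [59.9 58.3] 80.6
mid [ 599.1 -136.9   89.6] dist 155.5 yaw -0.1807 yaw(normal) -0.1801 origin [ 602.  -137.4   84.3]
(array([   0,    0,    0,    0,    0,    3,    2,    2,   14,   21,   11,
          6,   52,  294,  933,  740,  191,   23,   60,  355, 1031,  865,
        254,   28,    1,    0,    0]), array([-14, -13, -12, -11, -10,  -9,  -8,  -7,  -6,  -5,  -4,  -3,  -2,
        -1,   0,   1,   2,   3,   4,   5,   6,   7,   8,   9,  10,  11,
        12,  13]))
hi 1 764 6.93
hi -1 664 7.18
lo 1 833 0.76
lo -1 627 0.96
[[305.8, 260.1]]
[311.3, 20.8, 340.0, 263.5] (array([501.53149414, 198.86520386]), np.float32(0.11868261), 22.936769485473633, 189.54098510742188)
[ 8.6  9.5 10.4] 6.7333
```

View pics/e.png

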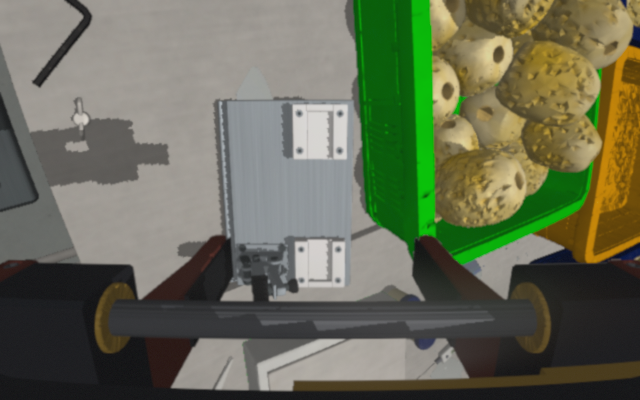

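```bash
cat > cl.py <<'E'
from scipy.optimize import least_squares
import numpy as np
J=np.array([3.1,2.5,2,1.5,1,.5,.25,0]);G=np.array([[-49,105],[-82,113],[-107,110],[-126,103],[-138,91],[-146,73],[-148,60],[-150,42.]])
P=np.array([-52,20.])
def grip(phi,j,L,r,b,o):
    a=np.pi+phi-j
    return P+np.c_[r*np.cos(b+phi)+L*np.cos(a)+o*np.sin(a), r*np.sin(b+phi)+L*np.sin(a)-o*np.cos(a)],a
f=lambda v:np.r_[(grip(v[4:],J,*v[:4])[0]-G).ravel(),v[3]*.1,10*v[-1]]
s=least_squares(f,np.r_[88,24,2,0,np.linspace(1.2,0,8)])
A=grip(s.x[4:],J,*s.x[:4])[1]
if __name__=='__main__':print(s.x.round(2),abs(s.fun).max().round(2),np.degrees(A).round(0))
E
python3 cl.py
python3 - <<'E'
from meas import *
O=np.array([601.5,-137.5,86]);R=Rnest(-.18)
c,r=pickle.load(open('d.pkl','rb'))
for u in([307.7,222.9],):
    d=(rays(c,[u])@c['T'][:3,:3].T@R)[0];o=(c['T'][:3,3]-O)@R;print('grip',(o+d*(-75-o[1])/d[1]).round(1))
p=(pts(c,maskuv(r['clamp_handle'][0]['region']))-O)@R;k=abs(p[:,1]+75)<20;print('handle pts',k.sum(),np.percentile(p[k],[2,50,98],axis=0).round(0).tolist())
p=(pts(c,maskuv(r['clamp_arm'][0]['region']))-O)@R;k=abs(p[:,1]+75)<25;print('arm pts',k.sum(),np.percentile(p[k],[2,50,98],axis=0).round(0).tolist())
c=cap('top');g=maskuv(c['depth']>0);w=pts(c,g);p=(w-O)@R
k=(abs(p[:,1])<70)&(p[:,0]>40)&(p[:,0]<140)&(w[:,2]<400)&(w[:,2]>60)
for x in range(40,140,10):
    q=k&(p[:,0]>=x)&(p[:,0]<x+10);print(x,q.sum(),p[q,2].max().round(0) if q.any() else '',w[q,2].max().round(0) if q.any() else '')
E
```

```text
[ 8.993e+01  2.178e+01  1.950e+00  9.300e-01  1.260e+00  1.030e+00
  8.400e-01  6.100e-01  3.600e-01  1.200e-01  3.000e-02 -1.000e-02] 0.44 [ 75.  96. 113. 129. 143. 158. 168. 180.]
grip [-58.3 -75.  111.7]
handle pts 629 [[-81.0, -82.0, 22.0], [-53.0, -68.0, 99.0], [-44.0, -64.0, 129.0]]
arm pts 1055 [[-78.0, -82.0, 22.0], [-49.0, -71.0, 79.0], [-24.0, -65.0, 129.0]]
40 0  
50 0  
60 0  
70 0  
80 8 -66.0 73.0
90 29 -7.0 130.0
100 130 7.0 146.0
110 225 8.0 150.0
120 273 5.0 152.0
130 250 -1.0 152.0
```

Run:
```python
from meas import *
O=np.array([601.5,-137.5,86]);Y=-.18
rz=[np.pi,0,np.pi/2+.118]
arm.command_gripper(.5)
arm.move_l([501.6,199.2,60],rz,rate=150)
arm.move_l([501.6,199.2,18.3],rate=60)
print(monitor.observe()['tool_pos'].round(1))
arm.command_gripper(0,25)
s=monitor.observe();print('open',s['opening']*88,s['finger_force'])
arm.move_l([501.6,199.2,150],rate=150)
s=monitor.observe();print('open',s['opening']*88,s['finger_force'])
c=cap('wrist');r=models.trace('spare_blade_0','wrist')
if r:
    p=pts(c,maskuv(r[0]['region']));print(r[0]['conf'],r[0]['bbox'],np.percentile(p,[2,50,98],axis=0).round(0).tolist())
    print(blade(c,r[0]['region'],150-17+8))
arm.move_ptp(*npose(O,Y,[0,0,190]))
s=monitor.observe();print('t',s['time'],((s['tool_pos']-O)@Rnest(Y)).round(1),s['opening']*88)
c=cap('wrist');cv2.imwrite('pics/g.png',c['image'])
```

```text
[501.5 199.2  18. ]
open 22.101094842090436 24.995884001255035
open 21.935101876720317 24.995907247066498
0.64 [294.9, 42.8, 347.3, 381.3] [[482.0, 138.0, 139.0], [497.0, 236.0, 140.0], [514.0, 292.0, 142.0]]
(array([496.72613525, 236.69947815]), np.float32(0.11409947), 22.348459243774414, 114.19453430175781)
t 12.125 [1.000e-01 5.000e-01 1.897e+02] 21.205366956997008
```

View pics/g.png

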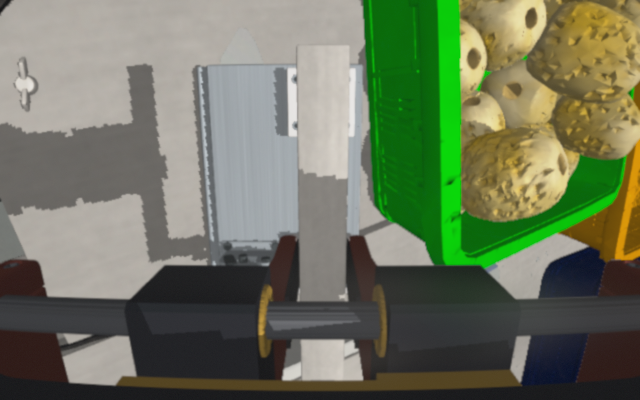

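Run:
```python
from meas import *
O=np.array([601.5,-137.5,86]);Y=-.18;R=Rnest(Y)
n=lambda:((monitor.observe()['tool_pos']-O)@R).round(1)
arm.move_l(npose(O,Y,[0,0,45])[0],rate=150)
f0=monitor.observe()['contact_force']
h=arm.move_l(npose(O,Y,[0,0,17])[0],rate=25,force_limit=5)
s=monitor.observe();print(h,n(),((s['contact_force']-f0)@R).round(1),s['time'])
c=cap('wrist');cv2.imwrite('pics/i.png',c['image'])
r=models.trace('spare_blade_0','wrist')
if r:
    p=(pts(c,maskuv(r[0]['region']))-O)@R;print(r[0]['conf'],np.percentile(p,[2,50,98],axis=0).round(1).tolist())
```

```text
Traceback (most recent call last):
cell.PlanningError: the arm cannot follow that straight line within its joint ranges
```

Run:
```python
from meas import *
O=np.array([601.5,-137.5,86]);Y=-.18;R=Rnest(Y)
print(monitor.observe()['q'].round(2))
for z in(190,140,100,45,17):
    q=arm.inverse_kinematics(*npose(O,Y,[0,0,z]));print(z,None if q is None else np.round(q,3))
for t in(5,10,15,20,30):
    q=arm.inverse_kinematics(*npose(O,Y,[0,0,17],t));print('tilt',t,None if q is None else np.round(q,3))
```

```text
[-0.28  0.09  2.17  0.15  0.36 -0.23]
190 [-0.285  0.093  2.17   0.149  0.361 -0.231]
140 [-0.279  0.213  2.159  0.198  0.253 -0.277]
100 [-0.274  0.309  2.141  0.27   0.177 -0.348]
45 None
17 None
tilt 5 [-0.261  0.498  2.03   0.192  0.182 -0.262]
tilt 10 [-0.258  0.503  1.976  0.086  0.315 -0.155]
tilt 15 [-0.254  0.514  1.921  0.045  0.445 -0.112]
tilt 20 [-0.251  0.532  1.864  0.023  0.572 -0.089]
tilt 30 [-0.245  0.582  1.747 -0.     0.813 -0.065]
```

Run:
```python
from meas import *
O=np.array([601.5,-137.5,86]);Y=-.18;R=Rnest(Y)
n=lambda:((monitor.observe()['tool_pos']-O)@R).round(1)
arm.move_ptp(*npose(O,Y,[1.2,0,100],5))
arm.move_l(*npose(O,Y,[1.2,0,32],5),rate=80)
arm.hold(.2);f0=monitor.observe()['contact_force'];print(n())
h=arm.move_l(npose(O,Y,[1.2,0,16.5],5)[0],rate=20,force_limit=5)
s=monitor.observe();print(h,n(),((s['contact_force']-f0)@R).round(1),s['time'],s['opening']*88)
c=cap('wrist');cv2.imwrite('pics/i.png',c['image'])
r=models.trace('spare_blade_0','wrist')
if r:
    p=(pts(c,maskuv(r[0]['region']))-O)@R;print(r[0]['conf'],np.percentile(p,[2,50,98],axis=0).round(1).tolist())
```

```text
[ 1.5 -0.  32.4]
True [ 1.  -0.  18.6] [1.4 0.3 4.7] 14.4667 21.69650087598937
0.9 [[-9.9, -60.3, 8.1], [0.6, 37.4, 9.9], [11.2, 93.2, 11.5]]
```

View pics/i.png

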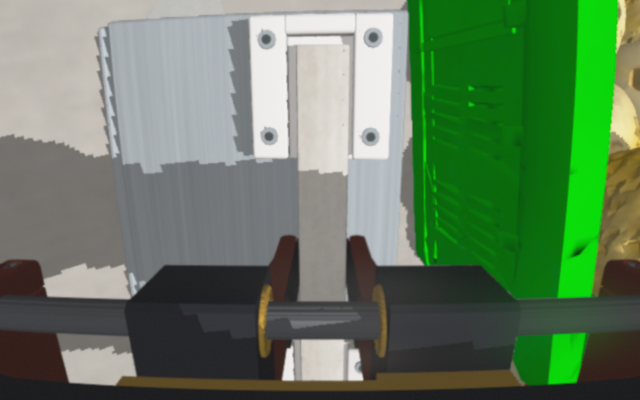

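Run:
```python
from meas import *
O=np.array([601.5,-137.5,86]);Y=-.18;R=Rnest(Y)
arm.command_gripper(.42)
arm.hold(.2)
arm.move_l(npose(O,Y,[1.5,0,110],5)[0],rate=120)
arm.move_ptp(*npose(O,Y,[0,30,250],15))
c=cap('wrist');cv2.imwrite('pics/j.png',c['image'])
r=models.trace('spare_blade_0','wrist')
p=(pts(c,maskuv(r[0]['region']))-O)@R;print(r[0]['conf'],np.percentile(p,[1,50,99],axis=0).round(1).tolist())
for a,b in((-98,-50),(-48,48),(50,98)):
    k=(p[:,1]>a)&(p[:,1]<b)&(abs(p[:,0])<12)
    if k.sum()>20:print(a,k.sum(),np.median(p[k],0).round(1),np.polyfit(p[k,0],p[k,2],1).round(3))
print(models.mark_of('handle_grip','wrist')[:1],monitor.observe()['time'])
```

```text
0.95 [[-10.4, -41.4, 3.9], [1.0, 32.2, 9.2], [11.3, 94.7, 11.1]]
-48 1582 [1.2 7.1 9.2] [-0.025  9.098]
50 932 [ 0.5 73.5  9.2] [-0.015  9.111]
[{'position': [306.9, 303.2], 'conf': 0.62}] 16.9167
```

View pics/j.png

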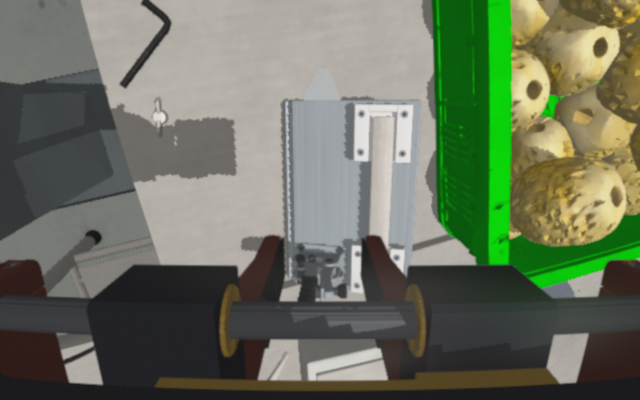

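Run:
```python
from meas import *
from cl import *
from scipy.interpolate import PchipInterpolator
phi=PchipInterpolator(J[::-1],s.x[4:][::-1]);v=s.x[:4]
O=np.array([601.5,-137.5,86]);Y=-.18;R=Rnest(Y);t=25;T=np.radians(t)
u=np.array([np.sin(T),np.cos(T)]);sd=np.array([np.cos(T),-np.sin(T)])
def pose(j,gap=0,off=0,dz=0):
    g,a=grip(np.array([phi(j)]),np.array([j]),*v);g=g[0];a=a[0]
    d=np.array([np.cos(a),np.sin(a)]);n=np.array([np.sin(a),-np.cos(a)])
    tip=g+d*off+n*(7+13*abs(n@sd)+gap); p=tip+17*u
    return npose(O,Y,[p[0],-75,p[1]-dz],t)
n=lambda:((monitor.observe()['tool_pos']-O)@R).round(1)
js=np.linspace(3.0,0,19)
P=[pose(j,0,6*j/3) for j in js]+[pose(0,0,0,4)]
print([arm.inverse_kinematics(*p) is not None for p in P])
arm.command_gripper(0,20)
a=pose(3.1,12,6)
arm.move_ptp(a[0]+[0,0,90],a[1])
print('stop?',arm.move_l(a[0],rate=100,force_limit=10),n(),monitor.observe()['time'])
f0=monitor.observe()['contact_force']
for j,p in zip(js,P):
    h=arm.move_l(p[0],rate=60,force_limit=20)
    if h or j<.6 or j>2.6: print(round(j,2),h,n(),((monitor.observe()['contact_force']-f0)@R).round(1))
    if h:break
print(monitor.observe()['time'])
```

```text
[True, True, True, True, True, True, True, True, True, True, True, True, True, True, True, True, True, True, True, True]
stop? False [ -8.8 -75.  118. ] 19.2333
3.0 False [-27.  -75.1 124.7] [ 0.1 -0.9 -1.1]
2.83 False [-37.2 -75.  129.3] [-0.6  0.7  0.3]
2.67 False [-47.6 -74.9 132.9] [ 1.  -0.3 -0.6]
0.5 False [-137.1  -74.9   95.7] [-0.7 -0.4 -0.1]
0.33 False [-138.8  -75.    89.1] [ 0.   1.1 -0.4]
0.17 False [-141.   -74.9   80.2] [-0.5  0.3 -0.5]
0.0 False [-142.8  -74.9   69.4] [ 0.9  0.5 -1.2]
24.9917
```

Run:
```python
from meas import *
O=np.array([601.5,-137.5,86]);R=Rnest(-.18)
c=cap('scene');d=cap('wrist')
for n,k in(('scene',c),('wrist',d)):
    r=models.trace('clamp_handle',n)
    if r:
        p=(pts(k,maskuv(r[0]['region']))-O)@R;print(n,r[0]['conf'],np.percentile(p,[2,50,98],axis=0).round(0).tolist())
cv2.imwrite('pics/k.png',np.hstack([cv2.resize(c['image'][190:280,300:410],(440,360)),cv2.resize(d['image'][150:400,120:520],(360,225))[:,:].copy() if 0 else cv2.resize(d['image'][180:380,200:400],(360,360))]))
```

```text
scene 0.95 [[-169.0, -86.0, 35.0], [-108.0, -81.0, 48.0], [-63.0, -67.0, 54.0]]
wrist 0.69 [[-169.0, -82.0, 26.0], [-92.0, -68.0, 47.0], [-59.0, -61.0, 52.0]]
```

View pics/k.png

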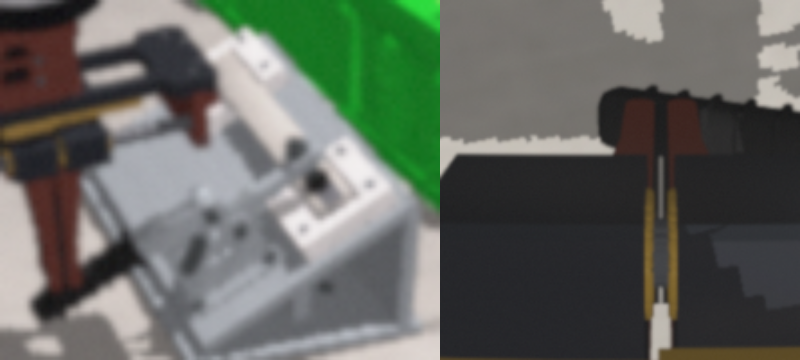

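Run:
```python
from meas import *
O=np.array([601.5,-137.5,86]);Y=-.18;R=Rnest(Y)
n=lambda:((monitor.observe()['tool_pos']-O)@R).round(2)
p=n();q=[p[0],-75]
f0=monitor.observe()['contact_force']
h=arm.move_l(npose(O,Y,q+[p[2]-8],25)[0],rate=15,force_limit=18)
print(h,n(),((monitor.observe()['contact_force']-f0)@R).round(1))
arm.hold(.3);print(n(),((monitor.observe()['contact_force']-f0)@R).round(1))
arm.move_l(npose(O,Y,q+[150],25)[0],rate=120)
arm.move_ptp(*npose(O,Y,[-60,-20,260],25))
c=cap('wrist');cv2.imwrite('pics/l.png',c['image'][:,150:600])
for t in('clamp_handle','spare_blade_0','clamp_arm'):
    r=models.trace(t,'wrist')
    if r:
        p=(pts(c,maskuv(r[0]['region']))-O)@R;print(t,r[0]['conf'],np.percentile(p,[2,50,98],axis=0).round(1).tolist())
        if t=='clamp_handle':
            k=(abs(p[:,1]+75)<8)&(p[:,0]<-105);print('slope',np.polyfit(p[k,0],p[k,2],1).round(3),k.sum())
print(monitor.observe()['time'])
```

```text
False [-142.74  -74.96   62.09] [ 0.7 -0.5 10.7]
[-142.75  -74.97   62.14] [ 0.7  0.7 10.1]
clamp_handle 0.97 [[-166.4, -84.7, 31.5], [-108.1, -72.2, 46.0], [-58.5, -64.1, 49.2]]
slope [4.2000e-02 5.2214e+01] 735
spare_blade_0 0.73 [[-11.5, -69.6, -1.7], [0.0, 16.3, 9.2], [10.7, 92.6, 11.0]]
clamp_arm 0.95 [[-166.4, -88.0, -6.9], [-77.8, -72.9, 43.5], [4.9, -65.1, 48.9]]
27.9
```

View pics/l.png

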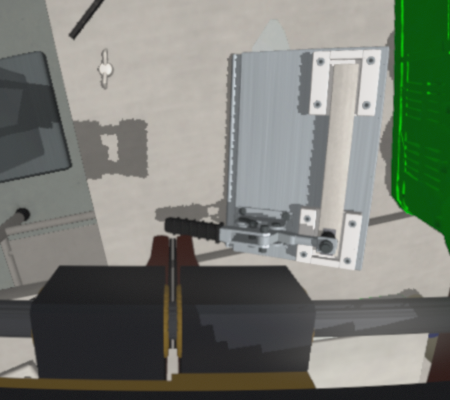

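Run:
```python
from meas import *
O=np.array([601.5,-137.5,86]);Y=-.18;R=Rnest(Y)
n=lambda:((monitor.observe()['tool_pos']-O)@R).round(2)
arm.move_ptp(*npose(O,Y,[-145,-75,90],25))
arm.move_l(npose(O,Y,[-145,-75,68],25)[0],rate=80,force_limit=8)
arm.hold(.2);f0=monitor.observe()['contact_force'];z0=n()[2];print(n())
for z in np.arange(z0-1,55,-1):
    arm.move_l(npose(O,Y,[-145,-75,z],25)[0],rate=30)
    f=((monitor.observe()['contact_force']-f0)@R)[2];print(round(z,1),n()[2],f.round(1))
    if f>22:break
arm.move_l(npose(O,Y,[-145,-75,150],25)[0],rate=120)
arm.move_ptp(*npose(O,Y,[-60,-20,260],25))
c=cap('wrist');r=models.trace('clamp_handle','wrist')
p=(pts(c,maskuv(r[0]['region']))-O)@R;k=(abs(p[:,1]+75)<8)&(p[:,0]<-105);print('slope',np.polyfit(p[k,0],p[k,2],1).round(3),np.percentile(p,[2,50,98],axis=0).round(1).tolist())
print(monitor.observe()['time'])
```

```text
[-144.7   -74.98   68.35]
67.4 67.41 -0.2
66.4 66.3 -0.5
65.4 65.29 0.1
64.4 64.3 0.8
63.4 63.51 5.5
62.4 62.63 8.3
61.4 61.76 10.1
60.4 60.91 12.7
59.4 60.04 13.6
58.4 59.17 15.8
57.4 58.26 18.1
56.4 57.4 19.3
55.4 56.49 21.6
slope [5.3000e-02 5.3603e+01] [[-167.7, -86.1, 30.1], [-107.8, -72.5, 46.0], [-58.7, -62.1, 49.2]]
34.275
```

```bash
python3 -c "
from h import *
arm.hold(.3);print(job.finish_job(),monitor.observe()['time'])"
```

```text
the job is handed in; nothing more can be done
the job is handed in; nothing more can be done
```

The job is handed in after about 35 s of the 64 s allowed: the blade lies flat in the slot, same face up, and the handle is pressed down against its stop with the rubber foot on the blade; I did not re-check the other things on the table afterwards.

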